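# Tip the charcoal sticks into the stoking trough

## Robot

A 7-joint arm with a two-finger parallel gripper is mounted at the origin on the work surface. World frame = base frame: x ahead of the robot, y to its left, z up, the work surface at z = 0. Lengths are in mm, angles in rad, forces in N, time in s.
With the tool pointing down it reaches from about 400 to 875 mm from the base axis. Payload 6.5 kg.
Tool frame: the origin (TCP) lies on the mounting face of the last link; the fingertips stand 166 mm ahead of it and the grasp point (between the pads) lies 147 mm ahead of it; z points along the fingers, x is the direction in which the jaws open and shut, and the axes are right-handed (so a half turn about z gives the same grasp; the last joint's range is limited). The gripper opens to 88 mm and grips with 3 to 60 N. Pads are 18 mm wide; open, the fingers measure 123 mm over their backs; the gripper's body (75 mm by 187 mm) begins 45 mm behind the grasp point.
Start: joints at [1.142, 0.536, -0.004, 1.538, 0.003, 1.067, -0.071], TCP at [230.681, -607.681, 404.716] pointing down, gripper open.
Joint ranges: [-2.7, 2.7], [-0.37, 2.16], [-1.27, 1.26], [0.24, 2.4], [-1.31, 4.45], [0.19, 1.91], [-2.76, 2.76]. Speed limits (rad/s): [2.39, 2.39, 3.14, 3.14, 3.14, 3.14, 3.14].

## Interface

Orientations are given as a unit quaternion [x, y, z, w].
In Python, from cell import get_obs, optics, job gives the robot as it stands.
- The arm moves only by the tool move_arm, never from a script. Its argument "rows" is a list of rows, each a list of 7 numbers: the shift along the tool's x, y, z each as a share of 0.025 m, from -1 to 1, then the turn, a rotation vector about the tool's x, y, z each as a share of 0.12 rad, from -1 to 1, then the opening, from -1 (shut) to 1 (fully open). In form: [[x, y, z, wx, wy, wz, grip], ...]. A call has 1 to 5 rows; each row shifts and turns the commanded pose from where the row before left it, along the tool's axes as they then stand; what a row does not reach is not made up. A row lasts 1/10 s, in which the tool goes at most 50 mm and 8.59 degrees, less where a joint would pass 70% of its speed; a pose out of reach is approached as far as the arm can. A call with a number of a shift or a turn outside -1 to 1 is refused whole. A call with a gripper value outside its range is refused whole. The fingers move at their own pace and stop on an object; "grip_force" is the grip in N (left out, the last holds). Time passes only in rows, so rows that do not move let the fingers close. It gives the time, the measured TCP pose, the force and the opening at its end, in the units of the state.
- get_obs(): the state, without advancing time (a new reading comes with each control period).
- optics.camera(name): name is "scene" or "side" or "wrist"; returns a dict with "img" (400x640x3 uint8, red, green, blue), "fovy" (degrees; the focal length in pixels is half the picture's height over the tangent of half this angle, whatever the lens; pixels are square), "cx", "cy" (the principal point, pixels), "eye" and "orientation" of the camera in the world; the wrist camera has in their place "T_tool_cam" (4x4, takes a point from camera to tool coordinates, whose origin is the TCP and whose axes are the tool frame's). Camera axes: x right, y down, z forward; pixel columns grow to the right and rows downward; lengths in mm; the calibration is good to about 2 mm. A picture is of the moment at which its call begins: read the wrist's pose just before it. There is no depth.
- job.job_done(): hands the job in, once; it reports no verdict.
The state is a dict: "time_s": time; "joint_pos": joint angles; "qd": joint speeds; "effort": joint torques, N m; "eef_pos": TCP position; "ee_rot": TCP orientation; "ft_force": force on the tool from outside, world axes, zero at the start; "wrist_torque": the same for the moment, N m; "finger_gap": finger opening in mm.
Only numpy, scipy, OpenCV 4.12 (cv2) and the standard library are available. Lean on these libraries where they do the work, as an engineer would, in place of code of your own. Each camera call takes 0.05 s, during which the arm holds its last target. There are 200 camera calls.

## Task

Two small steel totes with wooden handles stand on the bench: take the one with the two round charcoal sticks by its handle and tip it over the V-shaped angle-iron trough, so that both sticks roll out over its open front and lie end to end along the bottom of the fold, ready for the fire. Do not touch the sticks themselves. Then stand the empty tote upright on the bench and let go.

Things in the scene. Friction and masses are not known exactly. Their poses are not given: they have to be found in the camera images.
- charcoal_tote: Loose steel tote, 0.4 kg, 88 (x) x 194 (y) x 98 mm. Origin: centre of underside. Walls 50 mm high at back (+x) and ends; front (-x) open, facing roughly right (-y). Floor falls 12 degrees from the front lip (x -41, z 21; solid apron below) to the back wall (x 40). Handle: wooden bar along y at x 0, z 85, 14 thick, 20 high, 186 long, clear below. A like tote holds square kindling: not this one.
- stick_a: Round charcoal stick, 32 mm diameter, 85 long, about 85 g. Origin: middle of its axis; y along the axis. Lies in the tote along the tote's y, against its back wall, on the -y side. It stays there while the tote is carried level and rolls out over the front lip when the tote is tipped front-down well past 12 degrees (slowly, to 25 to 40).
- stick_b: Second charcoal stick, as stick_a; starts on the +y side of the tote.
- trough: Fixed dark angle iron, fold down, on two feet; ends open. Origin: on the bench under the middle of the fold; y along the fold (320 mm long, roughly towards the robot). Flanks rise at 45 degrees to +-x, from the fold's inside 25 mm above the bench to rims 76 mm above it, at x +-51 (54 outside). Feet 120 mm along x at y +-130. A stick in the fold has its axis 48 mm above the bench.
Mind the look-alikes: they are no part of the job. What is shaped like the stick_b but turquoise is not meant.

How it is judged:
By the outcome, as a careful person would: the job done as asked, in the order asked, and still so for the second after the job is handed in, with the robot touching nothing.
It also fails if it takes over 58 s, if anything falls off the work surface, if the arm or the gripper's body presses on something with over 40 N, if the wrist force passes 120 N, or if a joint passes its speed limit or range.

## Working session

There is one attempt and no reset: what is moved stays moved. The work goes in short steps, Python scripts to look and compute and a tool call to move; the robot and the scene stay as the last step left them, time stands still between calls to the robot, and variables do not carry over. Pictures are saved under pics/ and viewed, about 8 in all and at most 12, crops included, and the job is handed in when it is done.

Besides the shell and the picture viewer there is one more tool, called after "Call:" by a JSON object that holds its "op" and its "data", one argument or row to a line. move_arm: Moves the arm, as the interface text tells. Shift numbers are shares of 0.025 m and turn numbers shares of 0.12 rad, none past 1 either way. Its arguments: {"type":"object","properties":{"rows":{"type":"array"},"grip_force":{"type":"number"}},"required":["rows"]}

```bash
mkdir -p pics; ls
cat > h.py <<'E'
import numpy as np, cv2
from cell import get_obs, optics, job
from scipy.spatial.transform import Rotation as R
def cam(name,save=None):
    o=get_obs(); c=optics.camera(name)
    if name=='wrist':
        Tt=np.eye(4);Tt[:3,:3]=R.from_quat(o['ee_rot']).as_matrix();Tt[:3,3]=o['eef_pos']
        T=Tt@np.array(c['T_tool_cam']); c['P']=T[:3,3]; c['R']=T[:3,:3]
    else:
        c['P']=np.array(c['eye']); q=np.array(c['orientation']); c['R']=R.from_quat(q).as_matrix() if q.size==4 else q.reshape(3,3)
    c['f']=200/np.tan(np.radians(c['fovy'])/2)
    if save: cv2.imwrite('pics/'+save,c['img'][:,:,::-1])
    return c
def ray(c,u,v):
    return c['R']@np.array([(u-c['cx'])/c['f'],(v-c['cy'])/c['f'],1.])
def onz(c,u,v,z):
    d=ray(c,u,v); return c['P']+d*(z-c['P'][2])/d[2]
def proj(c,p):
    q=c['R'].T@(np.array(p,float)-c['P']); return q[:2]/q[2]*c['f']+[c['cx'],c['cy']]
E
python3 - <<'E'
from h import *
a=cam('scene','scene0.png');b=cam('side','side0.png');w=cam('wrist','wrist0.png')
for c in(a,b,w):print(c['P'],c['R'][:,2],c['f'],c['cx'],c['cy'])
print(get_obs())
cv2.imwrite('pics/s2.png',np.vstack([a['img'],b['img']])[:,:,::-1])
E
```

```text
pics
[ 976.41504449 -308.50451298  994.49227694] [-0.48998543  0.20619267 -0.84699402] 375.7654946412376 320.95734827220645 202.19517829880493
[ 328.17544225 1149.07397949  812.98889142] [ 0.08055555 -0.84259634 -0.53248682] 489.95158161045737 325.0914499127159 198.8718639624949
[ 296.45214685 -582.82069749  383.46656556] [-0.25811453 -0.09733421 -0.9611987 ] 345.8894923185953 319.53362096790914 200.1564122456228
{'time_s': 0.15, 'joint_pos': array([ 1.14179267,  0.53701766, -0.00442599,  1.53855054,  0.00258328,
        1.06727772, -0.07120939]), 'qd': array([-6.39527573e-04, -6.92134835e-04, -7.65369067e-04, -1.93974012e-03,
       -5.59942341e-04,  3.19827030e-03,  3.37776902e-05]), 'effort': array([ 7.82645584e-04, -5.71330690e+01,  9.91704538e-01, -2.51829118e+01,
       -5.61480748e-02,  1.52346381e-02,  9.60314264e-05]), 'eef_pos': array([ 230.61329064, -607.48470371,  404.06107685]), 'ee_rot': array([ 8.23084545e-01, -5.67918517e-01, -5.36529388e-04, -3.18162682e-04]), 'ft_force': array([-0.05460361, -0.50543132, -1.87824573]), 'wrist_torque': array([ 0.02735356, -0.01390058,  0.00553072]), 'finger_gap': 88.13260434709363}
```

View pics/scene0.png

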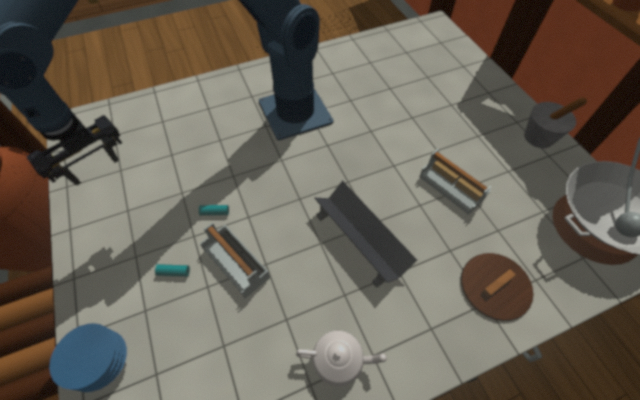

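View pics/side0.png

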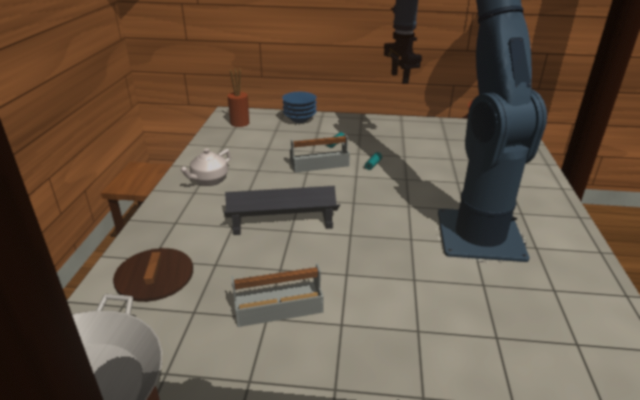

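Run:
```python
from h import *
a=cam('scene');b=cam('side')
def handle(c,x0,x1,y0,y1,z):
    h=cv2.cvtColor(c['img'],cv2.COLOR_RGB2HSV)
    m=((h[...,0]<18)&(h[...,1]>90)&(h[...,2]>50)).astype(np.uint8); k=np.zeros_like(m);k[y0:y1,x0:x1]=1;m*=k
    pts=np.argwhere(m)[:,::-1]
    r=cv2.minAreaRect(pts.astype(np.float32)); bx=cv2.boxPoints(r)
    print('px',r, [np.round(onz(c,*p,z),0)[:2] for p in bx], 'ctr',np.round(onz(c,*r[0],z),1))
handle(a,195,275,215,290,88)
handle(b,285,355,130,160,88)
# trough corners scene: rims z=76
for p in [(342,184),(414,262),(320,196),(378,281)]: print('trough',p,onz(a,*p,76).round(0))
for p in [(226,190),(337,188),(338,206),(226,213)]: print('trough side',p,onz(b,*p,76).round(0))
im=cv2.resize(a['img'][170:300,180:440],None,fx=3,fy=3,interpolation=cv2.INTER_CUBIC)
im2=cv2.resize(b['img'][120:240,200:400],None,fx=3,fy=3,interpolation=cv2.INTER_CUBIC)
im2=np.pad(im2,((0,0),(0,780-600),(0,0)))
cv2.imwrite('pics/crop1.png',cv2.resize(np.vstack([im,im2])[:,:,::-1],None,fx=.79,fy=.79))
```

```text
px ((229.9751434326172, 250.0226287841797), (60.94416046142578, 6.121323108673096), 47.72631072998047) [array([ 412., -407.]), array([ 404., -393.]), array([ 574., -329.]), array([ 580., -343.])] ctr [ 495.5 -366.9   88. ]
px ((319.5219421386719, 141.20822143554688), (5.967033386230469, 51.55725860595703), 83.9909896850586) [array([ 583., -355.]), array([ 411., -420.]), array([ 406., -373.]), array([ 573., -310.])] ctr [ 494.3 -364.    88. ]
trough (342, 184) [411.  -2.  76.]
trough (414, 262) [711.  68.  76.]
trough (320, 196) [424. -79.  76.]
trough (378, 281) [720. -43.  76.]
trough side (226, 190) [730. -31.  76.]
trough side (337, 188) [411. -81.  76.]
trough side (338, 206) [400.  15.  76.]
trough side (226, 213) [697.  85.  76.]
```

View pics/crop1.png

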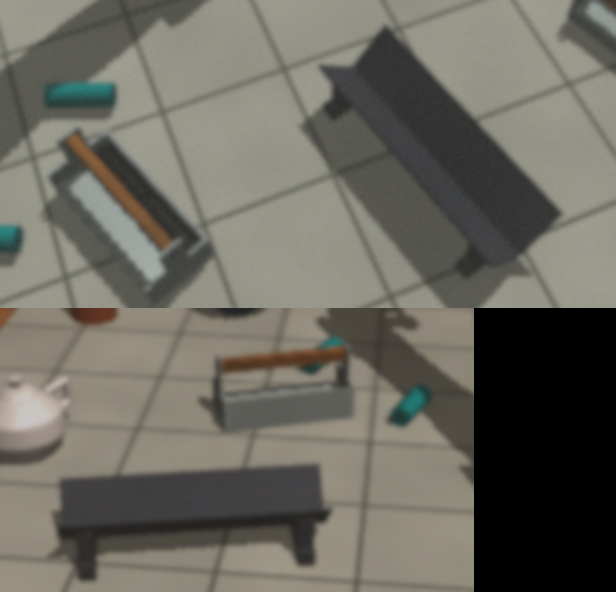

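Call:
{"op": "move_arm", "data": {
  "rows": [
    [-0.4, -1, 0, 0, 0, 0, 1],
    [-0.4, -1, 0, 0, 0, 0, 1],
    [-0.4, -1, 0, 0, 0, 0, 1],
    [-0.4, -1, 0, 0, 0, 0, 1],
    [-0.4, -1, 0, 0, 0, 0, 1]
  ]
}}

```text
time_s: 0.75
eef_pos: [330.5, -515.7, 404.6]
ee_rot: [0.823, -0.568, -0.0, -0.0]
ft_force: [0.5, -0.1, 0.7]
finger_gap: 88.2
```

Call:
{"op": "move_arm", "data": {
  "rows": [
    [-0.4, -1, 0, 0, 0, 0, 1],
    [-0.4, -1, 0, 0, 0, 0, 1],
    [-0.4, -1, 0, 0, 0, 0, 1],
    [-0.4, -1, 0, 0, 0, 0, 1],
    [-0.4, -1, 0, 0, 0, 0, 1]
  ]
}}

```text
time_s: 1.25
eef_pos: [429.6, -424.6, 404.7]
ee_rot: [0.823, -0.568, -0.0, 0.0]
ft_force: [0.3, -0.7, 0.3]
finger_gap: 88.3
```

Call:
{"op": "move_arm", "data": {
  "rows": [
    [-0.4, -1, 0, 0, 0, 0, 1],
    [-0.4, -1, 0, 0, 0, 0, 1],
    [-0.4, -1, 0, 0, 0, 0, 1],
    [0, 0, 0, 0, 0, 0, 1]
  ]
}}

```text
time_s: 1.65
eef_pos: [491.5, -367.0, 404.6]
ee_rot: [0.825, -0.565, 0.0, -0.001]
ft_force: [0.2, 0.2, 0.6]
finger_gap: 87.9
```

Run:
```python
from h import *
w=cam('wrist','w1.png'); o=get_obs(); print(o['eef_pos'],o['time_s'])
h=cv2.cvtColor(w['img'],cv2.COLOR_RGB2HSV)
m=((h[...,0]<18)&(h[...,1]>90)&(h[...,2]>50)).astype(np.uint8)
cs,_=cv2.findContours(m,cv2.RETR_EXTERNAL,cv2.CHAIN_APPROX_NONE)
for c in cs:
    if cv2.contourArea(c)>300:
        r=cv2.minAreaRect(c);bx=cv2.boxPoints(r);P=[onz(w,*p,95)[:2].round(1) for p in bx]
        print(r,P,onz(w,*r[0],95).round(1))
```

```text
[ 489.73550174 -369.08872477  404.55512616] 1.7
((322.0697021484375, 174.9702911376953), (17.05951690673828, 210.22125244140625), 0.8814040422439575) [array([ 406.1, -392.7]), array([ 578.7, -330. ]), array([ 583.4, -342.6]), array([ 411.5, -407.6])] [ 502.2 -365.5   95. ]
```

View pics/w1.png

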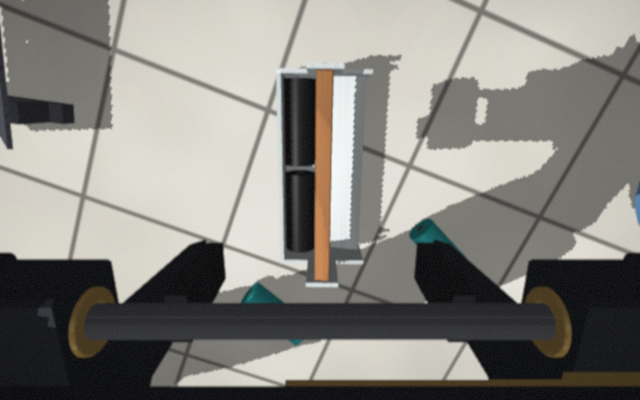

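Call:
{"op": "move_arm", "data": {
  "rows": [
    [0, -0.2, 1, 0, 0, 0, 1],
    [0, 0, 1, 0, 0, 0, 1],
    [0, 0, 1, 0, 0, 0, 1],
    [0, 0, 1, 0, 0, 0, 1],
    [0, 0, 1, 0, 0, 0, 1]
  ]
}}

```text
time_s: 2.2
eef_pos: [491.8, -370.4, 278.7]
ee_rot: [0.823, -0.569, -0.0, 0.001]
ft_force: [-1.2, 0.6, -0.2]
finger_gap: 87.8
```

Call:
{"op": "move_arm", "data": {
  "rows": [
    [0, 0, 1, 0, 0, 0, 1],
    [0, 0, 0.9, 0, 0, 0, 1],
    [0, 0, 0, 0, 0, 0, 1],
    [0, 0, 0, 0, 0, 0, 1]
  ]
}}

```text
time_s: 2.6
eef_pos: [492.4, -370.0, 232.5]
ee_rot: [0.823, -0.568, -0.0, 0.0]
ft_force: [0.0, -0.7, -0.4]
finger_gap: 88.2
```

Run:
```python
from h import *
w=cam('wrist','w2.png'); o=get_obs(); print(o['eef_pos'],o['ee_rot'],o['time_s'],o['finger_gap'],o['ft_force'])
```

```text
[ 492.9065535  -370.00289395  233.26152999] [ 8.22779087e-01 -5.68360879e-01  6.47421793e-04  2.56950917e-04] 2.65 88.02182863357228 [0.68663302 1.38854963 0.65548288]
```

View pics/w2.png

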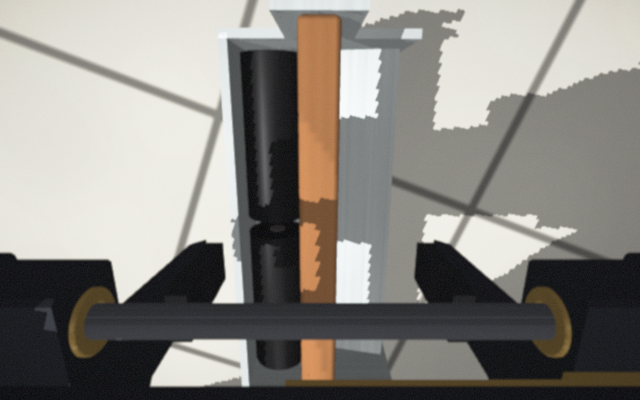

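Call:
{"op": "move_arm", "data": {
  "rows": [
    [0, -0.1, 0, 0, 0, 0, -1],
    [0, 0, 0, 0, 0, 0, -1],
    [0, 0, 0, 0, 0, 0, -1],
    [0, 0, 0, 0, 0, 0, -1],
    [0, 0, 0, 0, 0, 0, -1]
  ],
  "grip_force": 45
}}

```text
time_s: 3.15
eef_pos: [495.4, -368.2, 232.4]
ee_rot: [0.823, -0.568, 0.0, 0.0]
ft_force: [-0.6, -0.1, 0.0]
finger_gap: 50.4
```

Call:
{"op": "move_arm", "data": {
  "rows": [
    [0, 0, 0, 0, 0, 0, -1],
    [0, 0, 0, 0, 0, 0, -1],
    [0, 0, 0, 0, 0, 0, -1]
  ]
}}

```text
time_s: 3.45
eef_pos: [495.4, -368.1, 232.2]
ee_rot: [0.823, -0.568, -0.0, 0.0]
ft_force: [-0.4, -1.1, -0.3]
finger_gap: 26.3
```

Call:
{"op": "move_arm", "data": {
  "rows": [
    [0, 0, 0, 0, 0, 0, -1],
    [0, 0, 0, 0, 0, 0, -1],
    [0, 0, 0, 0, 0, 0, -1],
    [0, 0, 0, 0, 0, 0, -1]
  ]
}}

```text
time_s: 3.85
eef_pos: [495.4, -368.2, 232.2]
ee_rot: [0.823, -0.568, 0.0, 0.0]
ft_force: [0.6, -1.9, -0.5]
finger_gap: 13.5
```

Call:
{"op": "move_arm", "data": {
  "rows": [
    [0, 0, -0.2, 0, 0, 0, -1],
    [0, 0, -0.5, 0, 0, 0, -1],
    [0, 0, -0.8, 0, 0, 0, -1],
    [0, 0, -0.8, 0, 0, 0, -1],
    [0, 0, -0.8, 0, 0, 0, -1]
  ]
}}

```text
time_s: 4.35
eef_pos: [495.1, -367.9, 310.9]
ee_rot: [0.823, -0.568, -0.0, 0.0]
ft_force: [0.4, 0.4, -5.7]
finger_gap: 13.4
```

Call:
{"op": "move_arm", "data": {
  "rows": [
    [0, 0, -0.8, 0, 0, 0, -1],
    [0, 0, -0.8, 0, 0, 0, -1],
    [0, 0, 0, 0, 0, 0, -1]
  ]
}}

```text
time_s: 4.65
eef_pos: [496.1, -368.6, 353.1]
ee_rot: [0.823, -0.568, 0.003, -0.0]
ft_force: [0.0, -0.2, -4.7]
finger_gap: 13.2
```

Run:
```python
from h import *
for n,(x0,x1,y0,y1) in (('scene',(305,425,172,290)),('side',(215,350,178,225))):
    c=cam(n); g=c['img'].max(2); sub=g[y0:y1,x0:x1]
    t,_=cv2.threshold(sub,0,255,cv2.THRESH_OTSU); t=min(t,90)
    m=(sub<t).astype(np.uint8); m=cv2.morphologyEx(m,cv2.MORPH_OPEN,np.ones((5,5)))
    cs,_=cv2.findContours(m,cv2.RETR_EXTERNAL,cv2.CHAIN_APPROX_NONE)
    k=max(cs,key=cv2.contourArea)[:,0]+[x0,y0]
    W=np.array([onz(c,*p,76)[:2] for p in k],np.float32)
    r=cv2.minAreaRect(W); print(n,t,r,cv2.boxPoints(r).round(0).tolist())
    im=c['img'].copy(); cv2.drawContours(im,[k.reshape(-1,1,2)],-1,(255,0,0),1)
    cv2.imwrite(f'pics/t_{n}.png',cv2.resize(im[y0-20:y1+20,x0-20:x1+20],None,fx=3,fy=3)[:,:,::-1])
    for th in np.radians([8,10,12]):
        u=np.array([np.cos(th),np.sin(th)]);v=np.array([-u[1],u[0]])
        print(np.degrees(th), 'long',np.percentile(W@u,[0,2,98,100]).round(0),'lat',np.percentile(W@v,[0,2,98,100]).round(0))
a=cv2.imread('pics/t_scene.png');b=cv2.imread('pics/t_side.png')
H=max(a.shape[0],b.shape[0]);f=lambda i:cv2.copyMakeBorder(i,0,H-i.shape[0],0,0,0)
o=np.hstack([f(a),f(b)]);cv2.imwrite('pics/t.png',cv2.resize(o,None,fx=790/o.shape[1],fy=790/o.shape[1]))
```

```text
scene 90 ((576.704345703125, -26.801177978515625), (319.2042236328125, 140.5218963623047), 13.205368995666504) [[405.0, 5.0], [437.0, -132.0], [748.0, -59.0], [716.0, 78.0]]
8.0 long [403. 408. 726. 727.] lat [-183. -178.  -27.  -25.]
10.0 long [401. 405. 722. 723.] lat [-199. -193.  -51.  -50.]
12.000000000000002 long [398. 402. 717. 718.] lat [-215. -212.  -74.  -73.]
side 90 ((559.8807983398438, 31.941940307617188), (310.48590087890625, 190.53115844726562), 9.522727012634277) [[391.0, 100.0], [423.0, -88.0], [729.0, -36.0], [697.0, 152.0]]
8.0 long [404. 405. 713. 716.] lat [-144. -144.   45.   45.]
10.0 long [401. 402. 709. 712.] lat [-160. -159.   30.   31.]
12.000000000000002 long [396. 398. 706. 707.] lat [-176. -175.   14.   16.]
```

View pics/t.png

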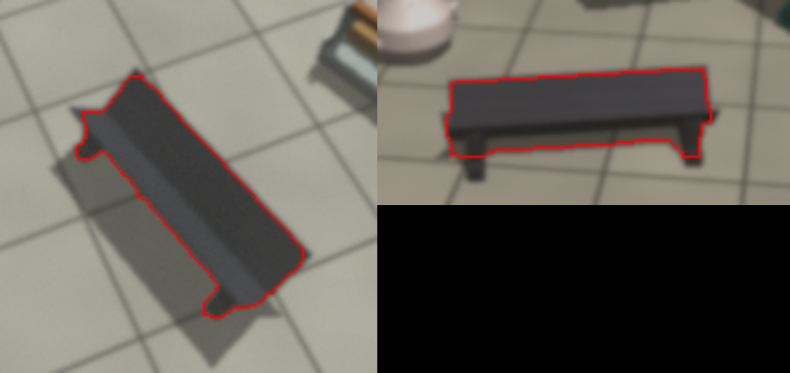

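Run:
```python
from h import *
from scipy.optimize import least_squares
a=cam('scene');b=cam('side')
D=[(a,(342.3,183),(-160,53)),(a,(415.6,261),(160,53)),(a,(315.5,197.8),(-160,-53)),(b,(226.8,192.4),(160,-53)),(b,(334.5,186.8),(-160,-53)),(b,(339.6,206),(-160,53)),(b,(222.1,207.6),(160,53))]
def pt(p,l,z): c,s=np.cos(p[2]),np.sin(p[2]); return [p[0]+c*l[0]-s*l[1],p[1]+s*l[0]+c*l[1],z]
f=lambda p:np.concatenate([(proj(c,pt(p,l,76))-uv)for c,uv,l in D])
r=least_squares(f,[563,-8,.18],x_scale=[10,10,.1],loss='soft_l1')
print(r.x,np.degrees(r.x[2]));print(f(r.x).reshape(-1,2).round(1))
for l,z in (((160,-53),76),((160,0),25),((-160,0),25)): print(l,proj(a,pt(r.x,l,z)))
```

```text
[ 5.65034097e+02 -1.11691516e+01  2.03205029e-01] 11.64279051667402
[[ 1.2 -3.4]
 [ 0.2  0.3]
 [-1.3 -1.4]
 [-1.8 -2.4]
 [ 0.2 -1.5]
 [-0.4 -1.3]
 [ 0.2  2.6]]
(160, -53) [384.64424422 283.34665341]
(160, 0) [397.12547884 279.20875799]
(-160, 0) [328.74401684 197.23216101]
```

Call:
{"op": "move_arm", "data": {
  "rows": [
    [-0.1, 0, 0, 0, 0, 0.27, -1],
    [-0.2, 0, 0, 0, 0, 0.27, -1],
    [-0.3, 0, 0, 0, 0, 0.27, -1],
    [-0.4, -0.1, 0, 0, 0, 0.27, -1],
    [-0.5, -0.2, 0, 0, 0, 0.27, -1]
  ]
}}

```text
time_s: 5.35
eef_pos: [491.5, -330.3, 348.3]
ee_rot: [0.774, -0.634, -0.001, 0.001]
ft_force: [-0.0, 0.6, -5.6]
finger_gap: 13.6
```

Call:
{"op": "move_arm", "data": {
  "rows": [
    [-0.6, -0.3, 0, 0, 0, 0, -1],
    [-0.7, -0.3, 0, 0, 0, 0, -1],
    [-0.8, -0.3, 0, 0, 0, 0, -1],
    [-0.8, -0.3, 0, 0, 0, 0, -1],
    [-0.8, -0.3, 0, 0, 0, 0, -1]
  ]
}}

```text
time_s: 5.85
eef_pos: [510.8, -230.5, 348.9]
ee_rot: [0.775, -0.632, -0.001, 0.0]
ft_force: [-0.6, -1.2, -4.6]
finger_gap: 13.4
```

Call:
{"op": "move_arm", "data": {
  "rows": [
    [-0.8, -0.3, 0, 0, 0, 0, -1],
    [-0.8, -0.3, 0, 0, 0, 0, -1],
    [-0.8, -0.3, 0, 0, 0, 0, -1],
    [-0.8, -0.3, 0, 0, 0, 0, -1],
    [-0.7, -0.3, 0, 0, 0, 0, -1]
  ]
}}

```text
time_s: 6.35
eef_pos: [527.9, -127.1, 349.0]
ee_rot: [0.775, -0.632, -0.001, 0.0]
ft_force: [0.4, -0.3, -5.3]
finger_gap: 13.4
```

Run:
```python
from h import *
w=cam('wrist','w3.png'); o=get_obs(); print(o['eef_pos'],o['ee_rot'],o['time_s'],o['finger_gap'],o['ft_force'])
C=np.array([565,-11]);t=np.radians(11.5);u=np.array([np.cos(t),np.sin(t)]);v=np.array([-u[1],u[0]])
for l,z in (((160,-52),76),((160,0),25),((160,52),76),((-160,52),76),((-160,-52),76)): print(l,proj(w,[*(C+l[0]*u+l[1]*v),z]).round(0))
```

```text
[ 528.7781188  -123.41811091  349.07712102] [ 0.77637723 -0.63026612 -0.00131704 -0.0011327 ] 6.4 13.75699043619643 [ 0.8104414   4.70878574 -6.10681646]
(160, -52) [ 226. -166.]
(160, 0) [ 172. -114.]
(160, 52) [  47. -166.]
(-160, 52) [130. 313.]
(-160, -52) [254. 313.]
```

View pics/w3.png

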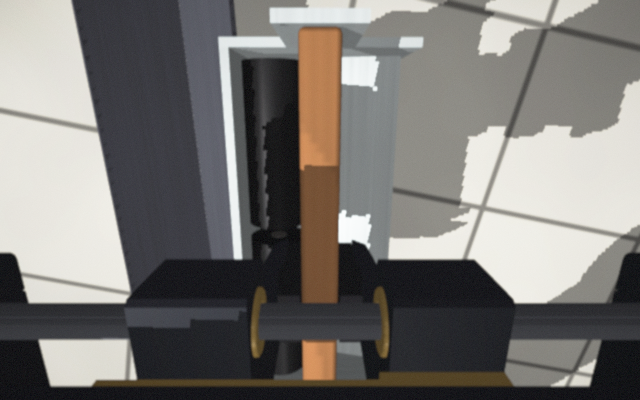

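Call:
{"op": "move_arm", "data": {
  "rows": [
    [-0.6, -0.3, 0, 0, 0, 0, -1],
    [-0.8, -0.3, 0, 0, 0, 0, -1],
    [-0.8, -0.3, 0, 0, 0, 0, -1],
    [-0.8, -0.3, 0, 0, 0, 0, -1],
    [-0.8, -0.3, 0, 0, 0, 0, -1]
  ]
}}

```text
time_s: 6.9
eef_pos: [545.6, -27.3, 349.1]
ee_rot: [0.775, -0.632, -0.001, 0.0]
ft_force: [-0.1, -0.0, -5.1]
finger_gap: 13.6
```

Call:
{"op": "move_arm", "data": {
  "rows": [
    [-0.8, -0.3, 0, 0, 0, 0, -1],
    [-0.7, -0.3, 0, 0, 0, 0, -1],
    [-0.5, -0.2, 0, 0, 0, 0, -1],
    [-0.2, 0, 0, 0, 0, 0, -1],
    [0, 0, 0, 0, 0, 0, -1]
  ]
}}

```text
time_s: 7.4
eef_pos: [554.1, 29.8, 349.4]
ee_rot: [0.775, -0.632, -0.0, 0.0]
ft_force: [0.3, -0.5, -4.8]
finger_gap: 13.2
```

```bash
cat >> h.py <<'E'
def pose(C=np.array([565,-11.]),yaw=11.5):
    # tote tilt, handle & lip in trough frame (long, lat, z)
    o=get_obs(); t=np.radians(yaw); u=np.array([np.cos(t),np.sin(t),0]);v=np.array([-u[1],u[0],0])
    M=R.from_quat(o['ee_rot']).as_matrix(); h=np.array(o['eef_pos'])+147*M[:,2]
    lip=h+41*M[:,0]+64*M[:,2]; bot=h+44*M[:,0]+85*M[:,2]; bk=h-44*M[:,0]+85*M[:,2]
    f=lambda p:[round(float(x),1) for x in ((p-[*C,0])@u,(p-[*C,0])@v,p[2])]
    print('t',o['time_s'],'tilt',np.degrees(np.arcsin(-M[2,0])).round(1),'yaw',np.degrees(np.arctan2(-M[1,1],-M[0,1])).round(1),'handle',f(h),'lip',f(lip),'bot',f(bot),'back',f(bk),'F',np.round(o['ft_force'],1),'T',np.round(o['wrist_torque'],2),'gap',round(o['finger_gap'],1))
E
python3 -c "
from h import *
pose()"
```

```text
t 7.4 tilt 0.0 yaw 11.6 handle [-2.7, 42.1, 202.4] lip [-2.7, 1.1, 138.4] bot [-2.7, -1.9, 117.4] back [-2.8, 86.1, 117.4] F [ 0.3 -0.5 -4.8] T [-0.04 -0.02 -0.  ] gap 13.2
```

Call:
{"op": "move_arm", "data": {
  "rows": [
    [-0.1, -0.1, 0, 0, 0, 0, -1],
    [-0.2, 0, 0.2, 0, 0, 0, -1],
    [-0.2, 0, 0.2, 0, 0, 0, -1],
    [-0.2, 0, 0.1, 0, 0, 0, -1],
    [0, 0, 0, 0, 0, 0, -1]
  ]
}}

```text
time_s: 7.9
eef_pos: [552.9, 48.0, 336.5]
ee_rot: [0.775, -0.632, -0.001, 0.0]
ft_force: [-0.8, 0.1, -6.0]
finger_gap: 13.5
```

Call:
{"op": "move_arm", "data": {
  "rows": [
    [0.2, 0, 0, 0, -0.2, 0, -1],
    [0.2, 0, 0, 0, -0.2, 0, -1],
    [0.2, 0, 0.1, 0, -0.2, 0, -1],
    [0.2, 0, 0.1, 0, -0.2, 0, -1],
    [0.2, 0, 0.2, 0, -0.2, 0, -1]
  ]
}}

```text
time_s: 8.4
eef_pos: [558.5, 22.8, 326.1]
ee_rot: [0.773, -0.632, -0.047, -0.039]
ft_force: [-0.1, -0.0, -5.4]
finger_gap: 13.2
```

```bash
python3 -c "
from h import *
pose()"
```

```text
t 8.4 tilt 6.9 yaw 11.5 handle [0.5, 52.2, 180.2] lip [0.5, 19.2, 111.7] bot [0.5, 18.8, 90.5] back [0.5, 106.1, 101.1] F [-0.1 -0.  -5.4] T [-0.33 -0.1  -0.02] gap 13.2
```

Call:
{"op": "move_arm", "data": {
  "rows": [
    [0.1, 0, 0.1, 0, -0.1, 0, -1],
    [0.1, 0, 0.1, 0, -0.1, 0, -1],
    [0.1, 0, 0.1, 0, -0.1, 0, -1],
    [0.1, 0, 0.1, 0, -0.1, 0, -1],
    [0.1, 0, 0.05, 0, -0.1, 0, -1]
  ]
}}

```text
time_s: 8.9
eef_pos: [560.4, 12.7, 312.8]
ee_rot: [0.771, -0.63, -0.07, -0.057]
ft_force: [-0.3, -0.0, -5.2]
finger_gap: 13.5
```

Call:
{"op": "move_arm", "data": {
  "rows": [
    [0.1, 0, 0, 0, -0.1, 0, -1],
    [0.1, 0, 0, 0, -0.1, 0, -1],
    [0.1, 0, 0, 0, -0.1, 0, -1],
    [0.1, 0, -0.02, 0, -0.1, 0, -1],
    [0.1, 0, -0.02, 0, -0.1, 0, -1]
  ]
}}

```text
time_s: 9.4
eef_pos: [563.0, 0.3, 311.6]
ee_rot: [0.769, -0.628, -0.093, -0.076]
ft_force: [-1.1, -0.1, -5.5]
finger_gap: 13.2
```

```bash
python3 -c "
from h import *
pose();cam('scene','s_a.png')"
```

```text
t 9.4 tilt 13.8 yaw 11.5 handle [0.3, 46.5, 168.9] lip [0.3, 22.0, 96.9] bot [0.3, 24.1, 75.8] back [0.3, 109.5, 96.8] F [-1.1 -0.1 -5.5] T [-0.52 -0.15  0.02] gap 13.2
```

Call:
{"op": "move_arm", "data": {
  "rows": [
    [0.07, 0, -0.01, 0, -0.06, 0, -1],
    [0.07, 0, -0.01, 0, -0.06, 0, -1],
    [0.07, 0, -0.01, 0, -0.06, 0, -1],
    [0.07, 0, -0.01, 0, -0.06, 0, -1],
    [0.07, 0, -0.01, 0, -0.06, 0, -1]
  ]
}}

```text
time_s: 9.95
eef_pos: [564.7, -8.2, 310.5]
ee_rot: [0.767, -0.627, -0.107, -0.087]
ft_force: [0.4, -0.7, -5.2]
finger_gap: 13.8
```

Call:
{"op": "move_arm", "data": {
  "rows": [
    [0.07, 0, -0.01, 0, -0.06, 0, -1],
    [0.07, 0, -0.01, 0, -0.06, 0, -1],
    [0.07, 0, -0.01, 0, -0.06, 0, -1],
    [0.07, 0, -0.01, 0, -0.06, 0, -1],
    [0.07, 0, -0.01, 0, -0.06, 0, -1]
  ]
}}

```text
time_s: 10.45
eef_pos: [566.5, -16.8, 309.3]
ee_rot: [0.765, -0.625, -0.121, -0.099]
ft_force: [-0.4, 1.0, -3.7]
finger_gap: 13.3
```

Call:
{"op": "move_arm", "data": {
  "rows": [
    [0.07, 0, -0.01, 0, -0.06, 0, -1],
    [0.07, 0, -0.01, 0, -0.06, 0, -1],
    [0.07, 0, -0.01, 0, -0.06, 0, -1],
    [0.07, 0, -0.01, 0, -0.06, 0, -1],
    [0.07, 0, -0.01, 0, -0.06, 0, -1]
  ]
}}

```text
time_s: 10.95
eef_pos: [568.2, -25.3, 307.6]
ee_rot: [0.763, -0.623, -0.134, -0.11]
ft_force: [-0.6, 0.9, -4.7]
finger_gap: 13.1
```

```bash
python3 -c "
from h import *
pose();cam('scene','s_b.png')"
```

```text
t 10.95 tilt 20.0 yaw 11.5 handle [0.2, 35.5, 169.5] lip [0.2, 18.8, 95.3] bot [0.2, 23.2, 74.5] back [0.2, 105.9, 104.6] F [-0.6  0.9 -4.7] T [-0.65 -0.13  0.02] gap 13.1
```

Call:
{"op": "move_arm", "data": {
  "rows": [
    [0.1, 0, -0.02, 0, -0.1, 0, -1],
    [0.1, 0, -0.02, 0, -0.1, 0, -1],
    [0.1, 0, -0.02, 0, -0.1, 0, -1],
    [0.1, 0, -0.02, 0, -0.1, 0, -1],
    [0.1, 0, -0.02, 0, -0.1, 0, -1]
  ]
}}

```text
time_s: 11.5
eef_pos: [570.7, -37.8, 305.3]
ee_rot: [0.758, -0.62, -0.157, -0.128]
ft_force: [0.6, -0.1, -3.5]
finger_gap: 13.0
```

Call:
{"op": "move_arm", "data": {
  "rows": [
    [0.1, 0, -0.02, 0, -0.1, 0, -1],
    [0.1, 0, -0.02, 0, -0.1, 0, -1],
    [0.1, 0, -0.02, 0, -0.1, 0, -1],
    [0.1, 0, -0.02, 0, -0.1, 0, -1],
    [0.1, 0, -0.02, 0, -0.1, 0, -1]
  ]
}}

```text
time_s: 12.0
eef_pos: [573.1, -49.9, 302.4]
ee_rot: [0.753, -0.615, -0.18, -0.147]
ft_force: [-0.2, -0.1, -3.4]
finger_gap: 13.4
```

```bash
python3 -c "
from h import *
pose();a=cam('scene')['img'][130:290,280:480];b=cam('side')['img'][100:240,190:370];w=cam('wrist','w4.png')['img']
pose()
A=cv2.resize(a,(400,320));B=cv2.resize(b,(386,300));B=np.pad(B,((0,20),(0,0),(0,0)))
W=cv2.resize(w,(448,280));W=np.pad(W,((0,0),(0,786-448),(0,0)))
cv2.imwrite('pics/m1.png',np.vstack([np.hstack([A,B]),W])[:,:,::-1])"
```

```text
t 12.0 tilt 26.9 yaw 11.5 handle [0.2, 26.7, 171.3] lip [0.2, 19.0, 95.6] bot [0.2, 25.9, 75.5] back [0.2, 104.4, 115.3] F [-0.2 -0.1 -3.4] T [-0.86 -0.14 -0.02] gap 13.4
t 12.15 tilt 26.8 yaw 11.5 handle [0.2, 26.5, 171.1] lip [0.2, 18.8, 95.5] bot [0.2, 25.6, 75.4] back [0.2, 104.2, 115.1] F [-1.3 -0.  -2.7] T [-0.89 -0.19  0.  ] gap 13.7
```

View pics/m1.png

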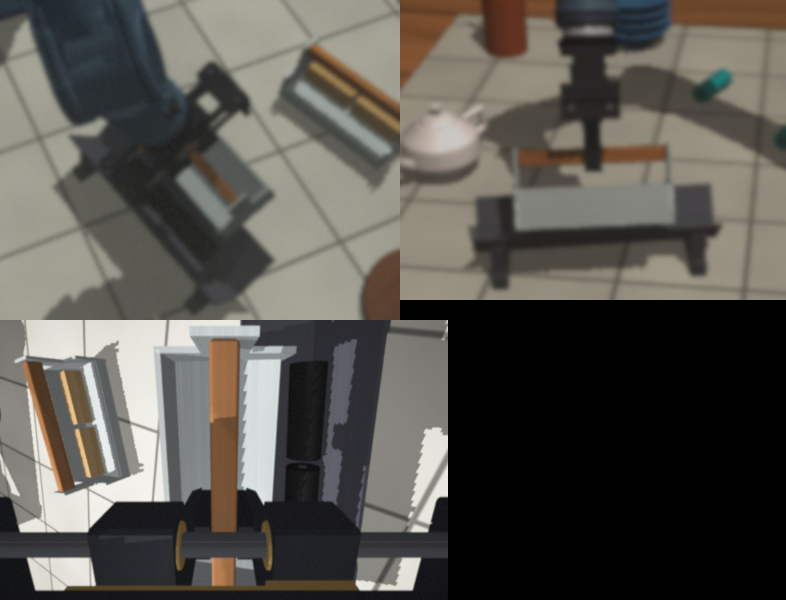

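Call:
{"op": "move_arm", "data": {
  "rows": [
    [-0.2, 0, -0.4, 0, 0, 0, -1],
    [-0.4, 0, -0.8, 0, 0, 0, -1],
    [-0.4, 0, -0.8, 0, 0, 0, -1],
    [-0.4, 0, -0.8, 0, 0, 0, -1],
    [-0.3, 0, -0.6, 0, 0, 0, -1]
  ]
}}

```text
time_s: 12.65
eef_pos: [573.3, -49.5, 400.0]
ee_rot: [0.754, -0.615, -0.179, -0.147]
ft_force: [0.5, -1.0, -3.7]
finger_gap: 13.4
```

Call:
{"op": "move_arm", "data": {
  "rows": [
    [0.1, 0.1, 0, 0, 0.49, 0, -1],
    [0.4, 0.1, 0, 0, 0.49, 0, -1],
    [0.6, 0.1, 0, 0, 0.49, 0, -1],
    [0.6, 0.1, 0, 0, 0.49, 0, -1],
    [0.6, 0.1, 0, 0, 0.49, 0, -1]
  ]
}}

```text
time_s: 13.15
eef_pos: [571.7, -105.7, 380.3]
ee_rot: [0.772, -0.63, -0.066, -0.054]
ft_force: [-0.3, 0.1, -3.5]
finger_gap: 13.6
```

```bash
python3 -c "
from h import *
pose();a=cam('scene')
for p in [(300,352),(340,382),(213,210),(187,268)]: print(p,onz(a,*p,15).round(0))"
```

```text
t 13.15 tilt 9.9 yaw 11.5 handle [-12.3, -69.0, 235.4] lip [-12.3, -98.4, 165.3] bot [-12.3, -97.8, 144.1] back [-12.4, -11.1, 159.2] F [-0.3  0.1 -3.5] T [-0.4  -0.03 -0.04] gap 13.6
(300, 352) [ 791. -287.   15.]
(340, 382) [ 890. -224.   15.]
(213, 210) [ 307. -383.   15.]
(187, 268) [ 463. -496.   15.]
```

Call:
{"op": "move_arm", "data": {
  "rows": [
    [0.6, 0.1, 0, 0, 0.48, 0, -1],
    [0.6, 0.1, 0, 0, 0.48, 0, -1],
    [0.6, 0.1, 0.2, 0, 0.48, 0, -1],
    [0.8, 0.1, 0.6, 0, 0, 0, -1],
    [0.6, 0, 0.6, 0, 0, 0, -1]
  ]
}}

```text
time_s: 13.7
eef_pos: [577.9, -186.0, 339.7]
ee_rot: [0.774, -0.633, -0.0, -0.001]
ft_force: [0.3, -0.7, -3.9]
finger_gap: 13.4
```

Call:
{"op": "move_arm", "data": {
  "rows": [
    [0.4, 0, 0.8, 0, 0, 0, -1],
    [0, 0, 0.8, 0, 0, 0, -1],
    [0, 0, 0, 0, 0, 0, -1]
  ]
}}

```text
time_s: 14.0
eef_pos: [578.5, -195.1, 296.3]
ee_rot: [0.774, -0.633, -0.004, 0.0]
ft_force: [-0.8, 0.5, -4.5]
finger_gap: 13.3
```

```bash
python3 -c "
from h import *
pose();print(get_obs()['eef_pos'],get_obs()['ee_rot'])"
```

```text
t 14.0 tilt 0.3 yaw 11.5 handle [-24.3, -182.4, 149.3] lip [-24.7, -223.0, 85.1] bot [-24.8, -225.9, 64.1] back [-24.7, -137.9, 64.5] F [-0.8  0.5 -4.5] T [0.03 0.03 0.02] gap 13.3
[ 578.46570817 -195.10597825  296.26490755] [ 7.74152625e-01 -6.32988440e-01 -3.62252660e-03  4.74882334e-04]
```

Call:
{"op": "move_arm", "data": {
  "rows": [
    [0, 0, 0.8, 0, 0, 0, -1],
    [0, 0, 0.8, 0, 0, 0, -1],
    [0, 0, 0.5, 0, 0, 0, -1],
    [0, 0, 0.3, 0, 0, 0, -1],
    [0, 0, 0.1, 0, 0, 0, -1]
  ]
}}

```text
time_s: 14.5
eef_pos: [579.9, -195.1, 236.5]
ee_rot: [0.774, -0.633, -0.001, -0.0]
ft_force: [-0.7, -0.2, -3.6]
finger_gap: 13.7
```

Call:
{"op": "move_arm", "data": {
  "rows": [
    [0, 0, 0.04, 0, 0, 0, -1],
    [0, 0, 0, 0, 0, 0, -1]
  ]
}}

```text
time_s: 14.7
eef_pos: [580.1, -195.4, 236.4]
ee_rot: [0.774, -0.633, 0.0, -0.001]
ft_force: [0.6, 0.0, -3.5]
finger_gap: 13.4
```

Call:
{"op": "move_arm", "data": {
  "rows": [
    [0, 0, 0.08, 0, 0, 0, -1],
    [0, 0, 0.06, 0, 0, 0, -1],
    [0, 0, 0, 0, 0, 0, -1]
  ]
}}

```text
time_s: 15.0
eef_pos: [579.8, -195.2, 232.2]
ee_rot: [0.774, -0.633, -0.0, -0.0]
ft_force: [-0.5, -0.2, -4.3]
finger_gap: 13.8
```

Call:
{"op": "move_arm", "data": {
  "rows": [
    [0, 0, 0.03, 0, 0, 0, -1],
    [0, 0, 0, 0, 0, 0, -1]
  ]
}}

```text
time_s: 15.2
eef_pos: [579.8, -195.3, 232.1]
ee_rot: [0.774, -0.633, -0.0, -0.0]
ft_force: [-3.1, 0.3, 4.3]
finger_gap: 13.4
```

Contact (+4 N, so the bench carries the tote). Release gently and rise.

Call:
{"op": "move_arm", "data": {
  "rows": [
    [0, 0, 0, 0, 0, 0, 1],
    [0, 0, 0, 0, 0, 0, 1],
    [0, 0, 0, 0, 0, 0, 1],
    [0, 0, 0, 0, 0, 0, 1],
    [0, 0, 0, 0, 0, 0, 1]
  ]
}}

```text
time_s: 15.7
eef_pos: [579.8, -195.3, 231.4]
ee_rot: [0.774, -0.633, -0.0, -0.0]
ft_force: [-0.0, 0.0, 0.4]
finger_gap: 51.3
```

Call:
{"op": "move_arm", "data": {
  "rows": [
    [0, 0, 0, 0, 0, 0, 1],
    [0, 0, 0, 0, 0, 0, 1],
    [0, 0, 0, 0, 0, 0, 1]
  ]
}}

```text
time_s: 16.0
eef_pos: [579.8, -195.3, 231.4]
ee_rot: [0.774, -0.633, -0.0, -0.0]
ft_force: [1.0, 0.2, 0.5]
finger_gap: 75.4
```

Call:
{"op": "move_arm", "data": {
  "rows": [
    [0, 0, -0.2, 0, 0, 0, 1],
    [0, 0, -0.6, 0, 0, 0, 1],
    [0, 0, -1, 0, 0, 0, 1],
    [0, 0, -1, 0, 0, 0, 1],
    [0, 0, -1, 0, 0, 0, 1]
  ]
}}

```text
time_s: 16.5
eef_pos: [579.9, -195.4, 328.8]
ee_rot: [0.774, -0.633, 0.0, -0.001]
ft_force: [-0.0, -0.0, 0.4]
finger_gap: 88.3
```

Call:
{"op": "move_arm", "data": {
  "rows": [
    [0, 0, -1, 0, 0, 0, 1],
    [0, 0, -1, 0, 0, 0, 1],
    [0, 0, -1, 0, 0, 0, 1],
    [0, 0, 0, 0, 0, 0, 1],
    [0, 0, 0, 0, 0, 0, 1]
  ]
}}

```text
time_s: 17.0
eef_pos: [579.8, -195.5, 402.6]
ee_rot: [0.774, -0.633, 0.0, -0.001]
ft_force: [-0.4, -0.4, -0.4]
finger_gap: 88.2
```

```bash
python3 -c "
from h import *
pose();a=cam('scene')['img'][130:290,240:440];b=cam('side')['img'][100:240,190:370];w=cam('wrist','w5.png')['img']
A=cv2.resize(a,(400,320));B=cv2.resize(b,(386,300));B=np.pad(B,((0,20),(0,0),(0,0)))
W=cv2.resize(w,(448,280));W=np.pad(W,((0,0),(0,786-448),(0,0)))
cv2.imwrite('pics/m2.png',np.vstack([np.hstack([A,B]),W])[:,:,::-1])"
```

```text
t 17.0 tilt 0.0 yaw 11.5 handle [-22.1, -183.7, 255.6] lip [-22.0, -224.6, 191.6] bot [-22.0, -227.6, 170.6] back [-22.0, -139.6, 170.6] F [-0.4 -0.4 -0.4] T [-0.03  0.03  0.04] gap 88.2
```

View pics/m2.png

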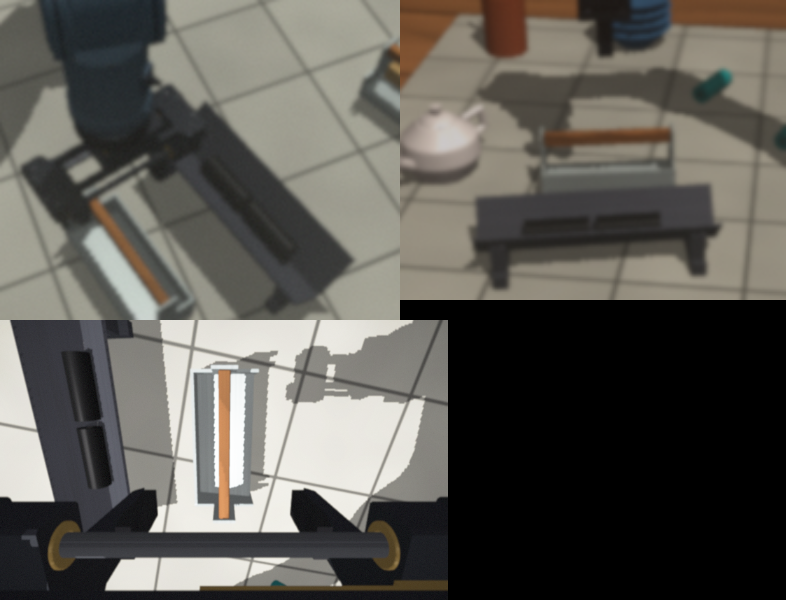

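```bash
python3 -c "
from h import *
print(job.job_done())"
```

```text
the job is handed in; nothing more can be done
None
```

I tipped the charcoal tote over the trough, and both sticks now lie end to end in the fold. The empty tote stands upright on the bench between the trough and where it started. I handed the job in at about 17 s of the 58 s allowed.

- **Tipping:** I held the tote by its handle and tilted it slowly about its front lip to 27°. The wrist force dropped from about 5.5 N to 3.5 N, which matches the tote's own weight, so both sticks had left it.
- **Last pictures (all three cameras):** They show both sticks in line in the trough, and the tote empty and upright. The teal look-alikes and the kindling tote were never touched.
- **Contact and release:** The wrist reading at set-down was about 4 N. After letting go, the gripper was open (88 mm), raised clear, and reading about 0 N.

No check failed or disagreed. I judged the sticks' seating in the fold by eye and did not measure it separately.

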